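# Clamp the mount and offer up the notched scale plate

## Task

At the radio bench, crank the vise clockwise until its jaw clamps the slotted aluminium mount tight. Then take the plate from the front slot of the rack (the one nearer the robot), find its frosted label end by the small corner notch, and offer the plate up to the mount: hold it upright with the frosted end on top, lined up with the mount's slot, its plain end a finger's breadth or two straight above the slot and not touching the mount. Finish while still holding it there; leave the other plate in its slot, the vise clamped and everything else where it stands.

Things in the scene. Friction and masses are not known exactly. Their poses are not given: they have to be found in the camera images.
- crank (a joint): angle of the vise's crank (rad), 0 to 5.0, starts between 0 and 1.6; it grows clockwise as seen from the robot's side and closes the jaw by 3 mm per rad; the jaw has the mount tight against the fixed jaw at about 4.4, from there it stiffens; push it on to about 4.5 to 4.7 and let go: it springs back to about 4.46 and stays clamped; hard stop at 5.0; it turns stiffly (about 4 N at the pin) and stays where it is left
- crank_pin (a point): middle of the crank's grip, a black pin 12 mm across and 36 long that turns freely on the crank; it lies level, along the crank's axis, sticking out toward the robot, and travels a circle of 32 mm radius in an upright plane; its height at angle q is 62 + 32 sin(q - 0.785) mm over the bench, and its sideways offset from the axis is 32 cos(q - 0.785) mm to the vise's y (left)
- crank_axis (a point): point on the crank's axis in the plane of the pin's middle, 62 mm over the bench; fixed to the vise; axes: x along the screw from the robot's side to the jaws, y to the left, z up
- jaw: the vise's moving jaw, 70 mm wide, 20 thick, its top 90 mm over the bench; origin at the lower edge of its clamping face; it slides along its x axis to the fixed jaw
- mount: loose slotted aluminium mount standing between the jaws, 36 mm thick (x, from jaw to jaw), 60 wide (y), 60 high, its foot 40 mm over the bench; origin at the centre of its underside
- mount_slot (a point): centre of the slot's mouth in the mount's top, 100 mm over the bench; the slot is 12 mm wide (x), 30 deep, and runs right through along y
- rack: grey two-slot plate rack, 130 x 110 mm and 47 high, fixed to the bench, origin under its centre; its two slots lie along its y axis, 80 mm apart, the front one nearer the robot; the plates stand in them on a long edge, held 12 mm deep by end posts only (beyond 31 mm either side of the plate's middle), with free space between the posts below and beside the plate
- slot_front (a point): floor of the slot nearer the robot, in the middle, 35 mm over the bench; a plate standing in it has its centre 19 mm higher; y along the slot
- slot_back (a point): the same for the slot farther from the robot
- plate_a_mid (a point): centre of one of two identical flat plates, 80 mm long, 38 high and 8 thick as it stands on a long edge in the rack, 50 g or so; its x axis points lengthwise to the frosted white end (the last 22 mm, with a 10 x 10 mm notch cut out of its upper corner), the other 58 mm is clear; its y axis is across the 8 mm thickness; its z axis is up while it stands in the rack
- plate_a_foot (a point): middle of the clear (plain) end of the same plate, 40 mm from its centre; same axes
- plate_b_mid (a point): centre of one of two identical flat plates, 80 mm long, 38 high and 8 thick as it stands on a long edge in the rack, 50 g or so; its x axis points lengthwise to the frosted white end (the last 22 mm, with a 10 x 10 mm notch cut out of its upper corner), the other 58 mm is clear; its y axis is across the 8 mm thickness; its z axis is up while it stands in the rack
- plate_b_foot (a point): middle of the clear (plain) end of the same plate, 40 mm from its centre; same axes
- screwdriver: screwdriver lying on the bench; bystander; origin on its underside
- reel: copper-coloured reel, 60 mm across and 28 high; bystander; origin at its underside
- jar: small capped jar, 56 mm across and 75 high; bystander; origin at its underside
- mug: white mug, 80 mm across and 90 high; bystander; origin at its underside
- dial_knob: black dial knob, 40 mm across and 22 high; bystander; origin at its underside
- wrench: small wrench lying on the bench; bystander; origin at its underside
- plate_a: the same plate; origin in the middle of the long edge it stands on
- plate_b: the same plate; origin in the middle of the long edge it stands on
Mind the look-alikes: they are no part of the job. Leave any blue or purple look-alike of the plate_b alone.

How it is judged:
On the way, in this order (a step that is already met when the one before it is completed fails the run):
1. the vise's jaw is cranked onto the mount and clamps it (contact force between jaw and mount above 4 N and value of joint crank above 4.3 rad and angle between mount's own z axis and vertical below 0.15 rad), for 0.2 s.
2. the plate of the front slot is lifted clear of the rack in the fingers (((z of plate_a_mid in the frame of slot_front above 0.045 m and contact force between plate_a and the fingers above 0.3 N and distance between plate_b_mid and slot_back below 0.028 m) or (z of plate_b_mid in the frame of slot_front above 0.045 m and contact force between plate_b and the fingers above 0.3 N and distance between plate_a_mid and slot_back below 0.028 m))), for 0.1 s.
At the end, for the whole second after the job is handed in: Mount clamped (over 4 N, crank past 4.3 rad) and upright; front-slot plate held still, frosted end up and faces along the slot (each within 0.4 rad), plain end within 25 mm sideways of the slot's middle and 4 to 70 mm above it, not touching the mount; other plate still in the back slot (all of step 1 and ((angle between plate_a_mid's own x axis and vertical below 0.4 rad and horizontal distance between plate_a_foot and mount_slot below 0.025 m and z of plate_a_foot in the frame of mount_slot between 0.004 and 0.07 m and angle between the y axis of plate_a_mid and the x axis of mount_slot, either way round below 0.4 rad and contact force between plate_a and the fingers above 0.3 N and contact force between plate_a and mount below 0.1 N and linear speed of plate_a below 0.03 m/s and distance between plate_b_mid and slot_back below 0.028 m and angle between plate_b_mid's own z axis and vertical below 0.2 rad) or (angle between plate_b_mid's own x axis and vertical below 0.4 rad and horizontal distance between plate_b_foot and mount_slot below 0.025 m and z of plate_b_foot in the frame of mount_slot between 0.004 and 0.07 m and angle between the y axis of plate_b_mid and the x axis of mount_slot, either way round below 0.4 rad and contact force between plate_b and the fingers above 0.3 N and contact force between plate_b and mount below 0.1 N and linear speed of plate_b below 0.03 m/s and distance between plate_a_mid and slot_back below 0.028 m and angle between plate_a_mid's own z axis and vertical below 0.2 rad))); the arm keeps its last pose, push and grip.
It fails at once if a bystander is pushed more than 30 mm away (distance of any of screwdriver, reel, jar, mug, dial_knob, wrench from where it was at the start of the episode above 0.03 m).
It fails at once if the mount is pulled out of the vise (angle between mount's own z axis and vertical above 0.5 rad or distance between mount and jaw above 0.06 m).
It fails at once if the plate of the back slot is taken out (distance between each of plate_a_mid, plate_b_mid and slot_back above 0.04 m).
It also fails if it takes over 58 s, if anything falls off the work surface, if the arm or the gripper's body presses on something with over 40 N, if the wrist force passes 120 N, or if a joint passes its speed limit or range.

## Robot

A 6-joint arm with a two-finger parallel gripper is mounted at the origin on the work surface. World frame = base frame: x ahead of the robot, y to its left, z up, the work surface at z = 0. Lengths are in m, angles in rad, forces in N, time in s.
With the tool pointing down it reaches from about 0.4 to 0.825 m from the base axis. Payload 7 kg.
Tool frame: the origin (TCP) lies between the finger pads; the fingertips stand 8 mm ahead of it and the grasp point (between the pads) lies 11 mm behind it (arm.finger_overhang is the distance from the TCP to the fingertips, in m); z points along the fingers, y is the line along which they close (so a half turn about z gives the same grasp; the last joint's range is limited). The gripper opens to 88 mm and grips with 3 to 60 N. Pads are 19 mm wide; open, the fingers measure 130 mm over their backs; the gripper's body (78 mm by 193 mm) begins 47 mm behind the grasp point.
Start: joints at [-1.009, 0.359, 0.012, 0, -1.224, -0.288], TCP at [0.182, -0.65, 0.235] pointing down, gripper open.
Joint ranges: [-3.07, 3.07], [-1.43, 2.12], [-1.02, 1.25], [-3.03, 1.67], [-3.05, -0], [-3.03, 3.03]. Speed limits (rad/s): [2.39, 2.39, 3.01, 3.14, 3.14, 3.14].

## Interface

Orientations are given as [roll, pitch, yaw] about the fixed x, y, z axes, in that order (R = Rz(yaw) Ry(pitch) Rx(roll)).
In Python, from station import arm gives the robot as it stands.
- The arm moves only by the tool move_arm, never from a script. Its argument "rows" is text: rows parted by semicolons, each of 7 numbers parted by spaces: the turn, a rotation vector about the tool's x, y, z in degrees, then the shift along the tool's x, y, z in m, then the finger opening in m, from 0 to 0.0876. A call has 1 to 8 rows; each row shifts and turns the commanded pose from where the row before left it, along the tool's axes as they then stand; what a row does not reach is not made up. A row lasts 1/8 s, in which the tool goes at most 62.5 mm and 10.7 degrees, less where a joint would pass 70% of its speed; a pose out of reach is approached as far as the arm can. A call is refused whole if a number of a shift passes 0.0625 or a number of a turn 10.7, either way. A call with a gripper value outside its range is refused whole. The fingers move at their own pace and stop on an object; "squeeze" is the grip in N (left out, the last holds). Time passes only in rows, so rows that do not move let the fingers close. It gives the time, the measured TCP pose, the force, the opening and the grip force at its end, in the units of the state.
- arm.get_state(): the state, without advancing time (a new reading comes with each control period).
- arm.grab_frame(name): name is "side" or "top"; returns (picture, depth): 384x512x3 uint8, blue, green, red; 384x512 float32, m along the optical axis (not along the pixel's ray), 0 where there is no reading.
- arm.camera_model(name): a dict with "mtx" (3x3 intrinsics, pixels), "camera_from_world" (4x4, takes a point from world to camera coordinates). Camera axes: x right, y down, z forward; pixel columns grow to the right and rows downward; lengths in m; the calibration is good to about 2 mm. A picture is of the moment at which its call begins. camera_model takes no time and is no camera call.
- arm.job_done(): hands the job in; it is judged then, once.
The state is a dict: "t": time; "q": joint angles; "qd": joint speeds; "joint_efforts": joint torques, N m; "eef_pos": TCP position; "ee_rot": TCP orientation; "force": force on the tool from outside, world axes, zero at the start; "moment": the same for the moment, N m; "width": finger opening in m; "gripper_force": force on a finger pad.
Only numpy, scipy, OpenCV 4.12 (cv2) and the standard library are available. Lean on these libraries where they do the work, as an engineer would, in place of code of your own. Each camera call takes 0.05 s, during which the arm holds its last target. There are 200 camera calls.

## Working session

There is one attempt and no reset: what is moved stays moved. The work goes in short steps, Python scripts to look and compute and a tool call to move; the robot and the scene stay as the last step left them, time stands still between calls to the robot, and variables do not carry over. Pictures are saved under pics/ and viewed, at most 10 in all, crops included, and the job is handed in when it is done.

Besides the shell and the picture viewer there is one more tool, called as a command line: name --argument value ..., lists and objects as JSON in quotes. move_arm: Moves the arm, as the interface text tells. Its arguments: {"type":"object","properties":{"rows":{"type":"string"},"squeeze":{"type":"number"}},"required":["rows"]}

```bash
mkdir -p pics; ls; python3 - <<'E'
from station import arm
import cv2,numpy as np
for n in("side","top"):
    p,d=arm.grab_frame(n); cv2.imwrite(f"pics/{n}0.png",p); np.save(f"{n}0.npy",d)
    m=arm.camera_model(n); print(n,np.round(m["mtx"],1).tolist(),np.round(m["camera_from_world"],3).tolist())
print(arm.get_state())
E
```

```text
pics
side [[461.8, 0.0, 258.2], [0.0, 461.8, 194.9], [0.0, 0.0, 1.0]] [[-0.983, -0.183, -0.002, 0.549], [-0.109, 0.595, -0.797, 0.135], [0.147, -0.783, -0.605, 1.24], [0.0, 0.0, 0.0, 1.0]]
top [[404.9, 0.0, 252.8], [0.0, 404.9, 192.1], [0.0, 0.0, 1.0]] [[-0.018, -1.0, 0.003, 0.014], [-0.986, 0.017, -0.167, 0.568], [0.167, -0.006, -0.986, 0.975], [0.0, 0.0, 0.0, 1.0]]
{'t': 0.1, 'q': array([-1.00889929e+00,  3.59326810e-01,  1.11273305e-02, -2.71281258e-04,
       -1.22412176e+00, -2.88106362e-01]), 'qd': array([-0.00169408, -0.00058712,  0.00130098,  0.00081275,  0.00063652,
       -0.00192741]), 'joint_efforts': array([-1.88704427e-03, -5.84162915e+01,  2.93749988e+01,  7.01548800e+00,
        1.01368886e-02, -6.72695614e-05]), 'eef_pos': array([ 0.18235125, -0.64944527,  0.23370555]), 'ee_rot': array([ 3.14005813e+00, -1.88795990e-04, -2.86789420e+00]), 'force': array([-0.77884113,  0.17210372,  0.26579066]), 'moment': array([ 0.00445496, -0.00680588, -0.02655725]), 'gripper_force': 0.0, 'width': 0.0871874733745085}
```

View pics/side0.png

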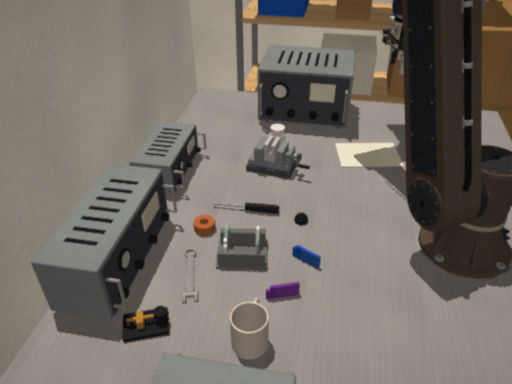

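View pics/top0.png

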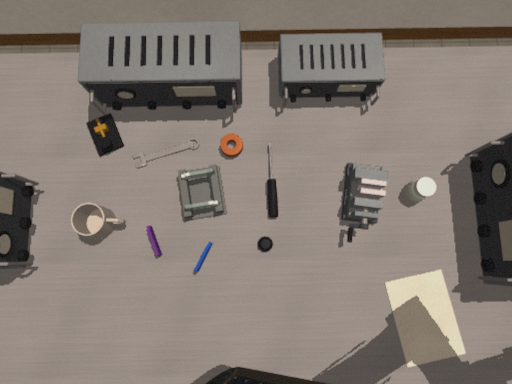

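The side view (camera on the robot's left) shows the rack near (242,248), the vise near (277,155), and loose blue (307,257) and purple (283,290) look-alikes. In the top view the rack is at (200,192) and the vise at (365,195), with the crank toward the robot near (352,232). The blue (203,257) and purple (154,240) look-alikes lie flat on the bench, and the true plates stand in the rack. I'll enlarge the rack and vise.

```bash
python3 - <<'E'
import cv2,numpy as np
t=cv2.imread("pics/top0.png");s=cv2.imread("pics/side0.png")
def c(im,x,y,w=66,h=50,k=6):
    return cv2.resize(im[y:y+h,x:x+w],(400,300),interpolation=cv2.INTER_CUBIC)
a=np.vstack([np.hstack([c(t,167,165),c(t,325,155,106,80)]),np.hstack([c(s,210,220),c(s,240,120,80,60)])])
cv2.imwrite("pics/crop0.png",a)
E
```

```text
(no output)
```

View pics/crop0.png

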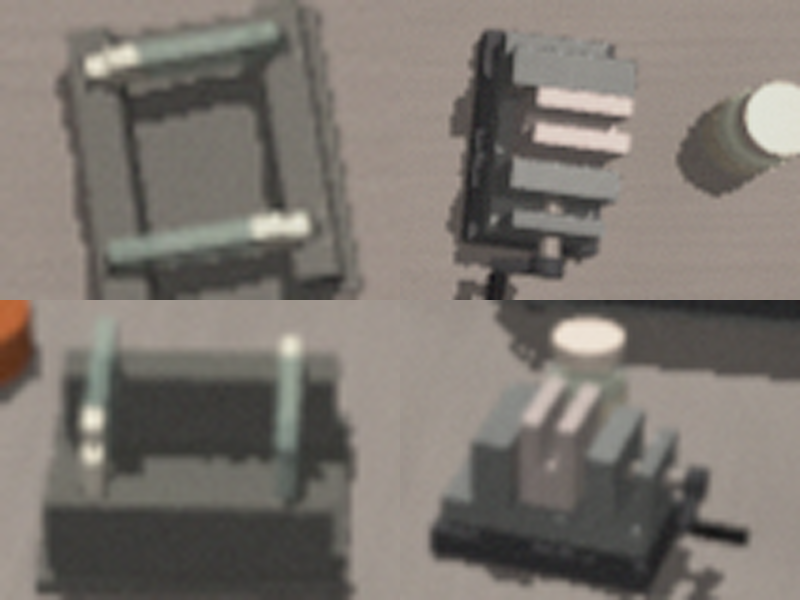

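The top-left crop shows the front plate (lower) with its notched frosted end at the right, i.e. toward −y, at about px (218,202). The back plate's frosted end is on the left. The vise has a pinkish slotted mount whose slot runs sideways, and the black pin points toward the robot from about (350,230). The two teal-and-white plates in the rack fit the description, and the one lower in the top view is in the front slot. The blue and purple ones are excluded. Next I'll measure.

```bash
cat > h.py <<'E'
import cv2,numpy as np
from station import arm
def cloud(n,d):
    m=arm.camera_model(n);K=m["mtx"];T=np.linalg.inv(m["camera_from_world"])
    v,u=np.mgrid[:384,:512]
    P=np.stack([(u-K[0,2])/K[0,0]*d,(v-K[1,2])/K[1,1]*d,d],-1)
    return P@T[:3,:3].T+T[:3,3]
def ray(n,u,v,z):
    m=arm.camera_model(n);K=m["mtx"];T=np.linalg.inv(m["camera_from_world"])
    r=T[:3,:3]@np.linalg.solve(K,[u,v,1.]);o=T[:3,3];return o+r*(z-o[2])/r[2]
def rect(pts):
    (c,s,a)=cv2.minAreaRect((pts*1000).astype(np.float32)); b=cv2.boxPoints((c,s,a))
    e=b[1]-b[0]; f=b[2]-b[1]; L=e if np.hypot(*e)>np.hypot(*f) else f
    return np.round(c,1),np.round(s,1),round(np.degrees(np.arctan2(L[1],L[0]))%180,1)
E
python3 - <<'E'
from h import *
for n in("top","side"):
    p=cv2.imread(f"pics/{n}0.png");d=np.load(n+"0.npy");X=cloud(n,d);b,g,r=[p[...,i].astype(int) for i in range(3)]
    roi=lambda x,y,w,h:np.pad(np.ones((h,w),bool),((y,384-y-h),(x,512-x-w)))
    V=roi(335,155,60,95) if n=="top" else roi(243,120,75,60)
    R=roi(170,160,60,65) if n=="top" else roi(210,218,66,56)
    def show(t,m):
        if m.sum()>5:
            q=X[m];print(n,t,m.sum(),rect(q[:,:2]),"z",np.round(np.percentile(q[:,2],[5,50,95]),3))
    pink=V&(r>g+8)&(r>150)&(X[...,2]>.08); show("mount",pink)
    for k in(.085,):
        show("z>.095",V&(X[...,2]>.095)); show("jaws",V&(X[...,2]>.082)&(X[...,2]<.096))
    dark=V&(r<50)&(g<50)&(b<50)&(X[...,2]>.03); show("dark",dark)
    pin=dark&((roi(340,225,25,20) if n=="top" else roi(290,158,28,14))); show("pin",pin)
    if pin.sum(): print(np.argwhere(pin)[:,::-1].min(0),np.argwhere(pin)[:,::-1].max(0), np.round(np.percentile(X[pin],[5,50,95],axis=0),3).tolist())
    for nm,S in(("plateF",roi(180,195,45,18) if n=="top" else roi(250,218,14,40)),("plateB",roi(175,164,45,18) if n=="top" else roi(218,218,14,40))):
        show(nm,S&(X[...,2]>.058)&(X[...,2]<.085)&(g>110))
    show("rackposts",R&(X[...,2]>.042)&(X[...,2]<.052))
E
```

```text
top mount 265 (array([ 505. , -148.2]), array([ 60.2, 378.2]), np.float32(115.0)) z [0.091 0.101 0.105]
top z>.095 302 (array([ 499.9, -146.1]), array([ 68.3, 371.6]), np.float32(116.9)) z [0.097 0.101 1.056]
top jaws 767 (array([ 555.3, -277.4]), array([ 81.2, 118. ]), np.float32(172.3)) z [0.083 0.09  0.094]
top dark 56 (array([ 528.9, -249. ]), array([ 24.9, 173.6]), np.float32(174.3)) z [0.049 0.053 0.066]
top pin 54 (array([ 463.6, -237. ]), array([18.5, 42.1]), np.float32(144.8)) z [0.05  0.053 0.06 ]
[348 226] [360 240] [[0.446, -0.246, 0.05], [0.461, -0.234, 0.053], [0.474, -0.229, 0.06]]
top plateF 112 (array([536.6, 131.7]), array([ 8.3, 78.5]), np.float32(98.1)) z [0.063 0.073 0.076]
top plateB 101 (array([615.2, 144. ]), array([ 8.4, 79.2]), np.float32(99.4)) z [0.064 0.074 0.077]
top rackposts 633 (array([576. , 138.6]), array([120.5,  98.4]), np.float32(8.6)) z [0.044 0.048 0.051]
side mount 73 (array([488. , 293.1]), array([  55.9, 1413.8]), np.float32(97.1)) z [0.098 0.102 0.106]
side z>.095 133 (array([457.3, 332.9]), array([  73. , 1325.2]), np.float32(100.5)) z [0.096 0.102 0.859]
side jaws 317 (array([ 554. , -275.9]), array([ 85.2, 117.8]), np.float32(173.6)) z [0.083 0.091 0.095]
side dark 50 (array([456.9, 210.6]), array([ 100.9, 1566.7]), np.float32(92.5)) z [0.03  0.038 0.054]
side pin 19 (array([ 457.6, -228.9]), array([ 7.3, 32.1]), np.float32(174.3)) z [0.046 0.051 0.053]
[298 165] [308 167] [[0.444, -0.232, 0.046], [0.457, -0.229, 0.051], [0.471, -0.225, 0.053]]
side plateF 61 (array([534.7, 138.5]), array([ 7.6, 69.9]), np.float32(100.5)) z [0.072 0.075 0.077]
side plateB 85 (array([614.6, 147.5]), array([ 8.8, 85.9]), np.float32(98.8)) z [0.061 0.074 0.077]
side rackposts 548 (array([575.8, 140.1]), array([118.7, 102.9]), np.float32(8.7)) z [0.043 0.048 0.051]
```

```bash
python3 - <<'E'
from h import *
for n in("top","side"):
    p=cv2.imread(f"pics/{n}0.png");d=np.load(n+"0.npy");X=cloud(n,d)
    b,g,r=[p[...,i].astype(int) for i in range(3)];x,y,z=X[...,0],X[...,1],X[...,2]
    V=(x>.42)&(x<.68)&(y>-.34)&(y<-.19)
    for t,m in(("mount",V&(z>.097)&(z<.107)&(r>g+5)),("jaws+block .07-.095",V&(z>.065)&(z<.095)&(r<g+5)),("base",V&(z>.01)&(z<.04)&(r<60))):
        q=X[m]; print(n,t,m.sum(),rect(q[:,:2]),np.round(np.percentile(q,[2,98],axis=0),3).tolist())
    # profile along x of heights at y about -.275
    m=V&(abs(y+.275+.11*(x-.56))<.02)
    for a in np.arange(.44,.64,.008):
        k=m&(x>a)&(x<a+.008); 
        if k.sum(): print(round(a,3),np.round(np.percentile(z[k],[10,50,90]),3), end='; ')
    print()
E
```

```text
top mount 265 (array([ 567.1, -284.4]), array([61.1, 36.6]), np.float32(80.7)) [[0.547, -0.313, 0.098], [0.587, -0.255, 0.104]]
top jaws+block .07-.095 803 (array([ 542.8, -276.3]), array([ 79.6, 146.4]), np.float32(173.5)) [[0.476, -0.318, 0.067], [0.614, -0.239, 0.094]]
top base 318 (array([ 565.2, -271.1]), array([ 77.9, 144.1]), np.float32(172.5)) [[0.493, -0.294, 0.011], [0.635, -0.226, 0.038]]
0.44 [-0.001  0.001  0.003]; 0.448 [-0.001  0.001  0.004]; 0.456 [-0.002  0.001  0.003]; 0.464 [-0.     0.002  0.07 ]; 0.472 [0.001 0.065 0.074]; 0.48 [0.023 0.069 0.072]; 0.488 [-0.     0.022  0.071]; 0.496 [0.022 0.082 0.085]; 0.504 [0.081 0.082 0.085]; 0.512 [0.04  0.068 0.09 ]; 0.52 [0.05  0.089 0.093]; 0.528 [0.088 0.091 0.093]; 0.536 [0.089 0.091 0.094]; 0.544 [0.048 0.077 0.1  ]; 0.552 [0.055 0.1   0.103]; 0.56 [0.072 0.1   0.102]; 0.568 [0.07  0.076 0.101]; 0.576 [0.09  0.101 0.103]; 0.584 [0.088 0.092 0.102]; 0.592 [0.089 0.091 0.093]; 0.6 [0.089 0.091 0.093]; 0.608 [0.088 0.091 0.092]; 0.616 [0.089 0.089 0.089]; 0.624 [0.039 0.04  0.043]; 0.632 [0.039 0.041 0.042]; 
side mount 8
[... 367 characters left out ...]
0.635, -0.221, 0.028]]
0.44 [0.    0.002 0.004]; 0.448 [-0.     0.002  0.004]; 0.456 [-0.001  0.002  0.005]; 0.464 [-0.     0.003  0.073]; 0.472 [0.001 0.059 0.073]; 0.48 [0.001 0.004 0.069]; 0.488 [0.004 0.025 0.075]; 0.496 [0.024 0.067 0.085]; 0.504 [0.082 0.083 0.084]; 0.512 [0.04  0.068 0.088]; 0.52 [0.047 0.082 0.093]; 0.528 [0.09  0.092 0.094]; 0.536 [0.09  0.092 0.094]; 0.544 [0.046 0.08  0.101]; 0.552 [0.067 0.102 0.104]; 0.56 [0.047 0.06  0.101]; 0.568 [0.069 0.085 0.1  ]; 0.576 [0.058 0.102 0.104]; 0.584 [0.051 0.087 0.099]; 0.592 [0.09  0.092 0.094]; 0.6 [0.089 0.092 0.094]; 0.608 [0.091 0.092 0.094]; 0.616 [0.042 0.043 0.044]; 0.624 [0.04  0.042 0.045]; 0.632 [0.04  0.042 0.044];
```

```bash
python3 - <<'E'
from h import *
for n in("top","side"):
    p=cv2.imread(f"pics/{n}0.png");d=np.load(n+"0.npy");X=cloud(n,d)
    x,y,z=X[...,0],X[...,1],X[...,2]; g=p[...,1]
    V=(x>.42)&(x<.492)&(y>-.32)&(y<-.2)&(z>.03)
    for t,m in(("hub",V&(x>.462)&(z>.06)&(y<-.245)),("pin",V&(x<.475)&(y>-.245)&(g<60))):
        q=X[m];print(n,t,m.sum(),np.round(np.percentile(q,[5,50,95],axis=0),3).tolist())
    m=V&(x<.475)&(y>-.245)&(g<60); q=X[m]
    for a in np.arange(.435,.475,.008):
        k=(q[:,0]>a)&(q[:,0]<a+.008)
        if k.sum():print(round(a,3),k.sum(),np.round([q[k,1].min(),q[k,1].max(),np.median(q[k,1]),q[k,2].max(),np.median(q[k,2])],4))
E
```

```text
top hub 79 [[0.471, -0.272, 0.062], [0.478, -0.263, 0.07], [0.491, -0.252, 0.075]]
top pin 56 [[0.444, -0.241, 0.05], [0.458, -0.234, 0.053], [0.473, -0.229, 0.057]]
0.435 2 [-0.2321 -0.2312 -0.2316  0.0581  0.055 ]
0.443 14 [-0.236  -0.2286 -0.2319  0.0574  0.0541]
0.451 14 [-0.2369 -0.2293 -0.2327  0.0565  0.0529]
0.459 14 [-0.241  -0.2301 -0.2344  0.0559  0.0526]
0.467 12 [-0.2411 -0.2322 -0.236   0.0568  0.0534]
side hub 45 [[0.469, -0.271, 0.061], [0.478, -0.259, 0.069], [0.492, -0.25, 0.076]]
side pin 28 [[0.442, -0.234, 0.045], [0.458, -0.229, 0.05], [0.473, -0.224, 0.055]]
0.435 3 [-0.2272 -0.2242 -0.2269  0.0535  0.05  ]
0.443 6 [-0.2302 -0.224  -0.2253  0.0553  0.0504]
0.451 6 [-0.2323 -0.2272 -0.229   0.0554  0.051 ]
0.459 6 [-0.2341 -0.2281 -0.2306  0.0524  0.0503]
0.467 7 [-0.2387 -0.2265 -0.2293  0.0525  0.0507]
```

move_arm --rows "0 0 7 0 0 0 0.07; 0 0 7 0 0 0 0.05; 0 0 8 0 0 0 0.04" --squeeze 25

```text
t: 0.48
eef_pos: [0.1824, -0.6496, 0.234]
ee_rot: [3.141, -0.0, 3.027]
force: [1.2, 0.1, 0.1]
width: 0.0632
gripper_force: 0.0
```

move_arm --rows "0 0 0.9 0 0 0 0.04; 0 0 0 -0.031 0.053 0 0.04; 0 0 0 -0.031 0.054 0 0.04; 0 0 0 -0.031 0.054 0 0.04; 0 0 0 -0.031 0.054 0 0.04; 0 0 0 -0.031 0.054 0 0.04; 0 0 0 -0.031 0.054 0 0.04; 0 0 0 0 0 0 0.04"

```text
t: 1.48
eef_pos: [0.4098, -0.3497, 0.2348]
ee_rot: [3.141, 0.001, 3.024]
force: [-0.2, -1.2, 0.5]
width: 0.0398
gripper_force: 0.0
```

move_arm --rows "0 0 0.8 -0.012 0.05 0 0.04; 0 0 0 -0.012 0.05 0 0.04; 0 0 0 -0.007 0.021 0.03 0.04; 0 0 0 0 0 0.04 0.04; 0 0 0 0 0 0.04 0.04; 0 0 0 0 0 0 0.04"

```text
t: 2.22
eef_pos: [0.452, -0.2371, 0.1222]
ee_rot: [3.141, -0.006, 3.003]
force: [0.1, -0.0, 0.8]
width: 0.0398
gripper_force: 0.0
```

```bash
python3 - <<'E'
from h import *
o=[]
for n,(x,y,w,h) in(("top",(310,190,80,60)),("side",(260,130,80,60))):
    p,d=arm.grab_frame(n); o.append(cv2.resize(p[y:y+h,x:x+w],(400,300),interpolation=cv2.INTER_CUBIC))
cv2.imwrite("pics/near1.png",np.hstack(o)); s=arm.get_state();print(s["eef_pos"],s["ee_rot"],s["q"].round(2))
E
```

```text
[ 0.45476783 -0.23771946  0.12546924] [-3.14101484e+00  8.12236742e-05  3.00263246e+00] [-0.1   0.2  -0.49  0.   -0.89 -1.61]
```

View pics/near1.png

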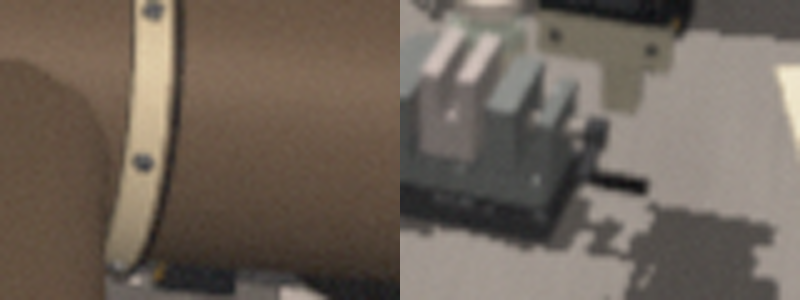

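The side crop shows the fingers above the black pin (crop 590–650, 180), with the top view blocked by the arm. I'll go down and close on the pin.

move_arm --rows "0 0 0 0 0.004 0.04 0.04; 0 0 0 0 0 0.0385 0.04; 0 0 0 0 0 0 0.04; 0 0 0 0 0 0 0.02; 0 0 0 0 0 0 0; 0 0 0 0 0 0 0; 0 0 0 0 0 0 0" --squeeze 20

```text
t: 3.2
eef_pos: [0.4556, -0.2332, 0.047]
ee_rot: [-3.141, 0.002, 3.002]
force: [-0.3, 0.1, 3.5]
width: 0.0111
gripper_force: 20.0
```

```bash
python3 - <<'E'
from h import *
s=arm.get_state();print(s["eef_pos"],s["ee_rot"],s["force"],s["moment"],s["width"],s["gripper_force"])
E
```

```text
[ 0.45561961 -0.23320368  0.04695952] [-3.14142897e+00  1.62171542e-03  3.00201390e+00] [-0.27982105  0.13766039  3.54641726] [-0.12625313  0.05547709 -0.04412277] 0.011110949671300064 19.995263814926147
```

move_arm --rows "0 0 0 0 0.0023 -0.006 0; 0 0 0 0 0.0011 -0.0063 0; 0 0 0 0 -0.0002 -0.0064 0; 0 0 0 0 -0.0015 -0.0062 0" --squeeze 25

```text
t: 3.7
eef_pos: [0.4558, -0.2311, 0.0715]
ee_rot: [3.141, 0.001, 3.002]
force: [4.2, -0.2, -4.4]
width: 0.0112
gripper_force: 25.0
```

move_arm --rows "0 0 0 0 -0.0027 -0.0058 0; 0 0 0 0 -0.0038 -0.0052 0; 0 0 0 0 -0.0047 -0.0043 0; 0 0 0 0 -0.0055 -0.0033 0"

```text
t: 4.2
eef_pos: [0.4534, -0.2473, 0.0904]
ee_rot: [3.141, 0.001, 3.002]
force: [4.0, 4.6, -0.6]
width: 0.0109
gripper_force: 25.0
```

move_arm --rows "0 0 0 0 -0.006 -0.0021 0; 0 0 0 0 -0.0063 -0.0009 0; 0 0 0 0 -0.0064 0.0004 0; 0 0 0 0 -0.0062 0.0016 0"

```text
t: 4.7
eef_pos: [0.4496, -0.2727, 0.0916]
ee_rot: [3.142, 0.001, 3.002]
force: [2.0, 3.2, 2.8]
width: 0.0107
gripper_force: 25.0
```

```bash
python3 - <<'E'
from h import *
p,d=arm.grab_frame("side"); cv2.imwrite("pics/mid.png",cv2.resize(p[120:195,245:345],(800,600),interpolation=cv2.INTER_CUBIC))
s=arm.get_state();print(s["eef_pos"],s["force"],s["moment"],s["width"])
E
```

```text
[ 0.44959089 -0.27314119  0.09128822] [1.14984301 0.03297423 4.44345172] [ 0.10264462 -0.52362764 -0.01848412] 0.011113768686185662
```

View pics/mid.png

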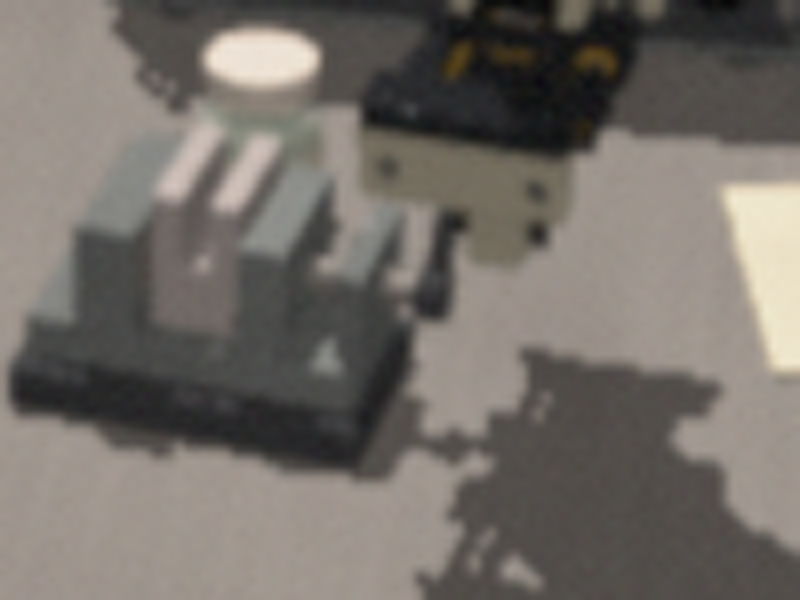

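The side crop shows the crank arm upright at crop (445,250) with the pin in the fingers. The wide khaki part of the gripper is close above the crank and screw block. I'll lean the gripper back toward the robot before coming down the far side.

move_arm --rows "0 -8 0 0 0 0 0; 0 -8 0 0 0 0 0; 0 -8 0 0 0 0 0; 0 -8 0 0 0 0 0; 0 0 0 0 0 0 0"

```text
t: 5.38
eef_pos: [0.4488, -0.2726, 0.0913]
ee_rot: [3.141, 0.561, 2.999]
force: [-2.1, 1.8, 6.0]
width: 0.0112
gripper_force: 25.0
```

move_arm --rows "0 0 0 0.0015 -0.0057 0.0024 0; 0 0 0 0.0021 -0.005 0.0033 0; 0 0 0 0.0026 -0.0042 0.0041 0; 0 0 0 0.003 -0.0031 0.0048 0"

```text
t: 5.88
eef_pos: [0.4461, -0.2906, 0.0732]
ee_rot: [3.141, 0.555, 3.002]
force: [-2.6, -0.9, 4.5]
width: 0.0109
gripper_force: 25.0
```

move_arm --rows "0 0 0 0.0032 -0.002 0.0051 0; 0 0 0 0.0034 -0.0007 0.0054 0; 0 0 0 0.0034 0.0006 0.0054 0; 0 0 0 0.0033 0.0018 0.0053 0; 0 0 0 0 0 0 0"

```text
t: 6.5
eef_pos: [0.4461, -0.2897, 0.0473]
ee_rot: [3.139, 0.555, 3.001]
force: [2.6, 3.4, -2.2]
width: 0.0114
gripper_force: 25.0
```

```bash
python3 - <<'E'
from h import *
p,d=arm.grab_frame("side"); cv2.imwrite("pics/mid2.png",cv2.resize(p[120:195,245:345],(800,600),interpolation=cv2.INTER_CUBIC))
s=arm.get_state();print(s["eef_pos"],s["force"],s["moment"],s["width"])
E
```

```text
[ 0.44615994 -0.28970485  0.04745496] [ 1.8084166   3.96784368 -2.67264949] [1.48849093 1.508303   0.75593312] 0.011062934911786339
```

View pics/mid2.png

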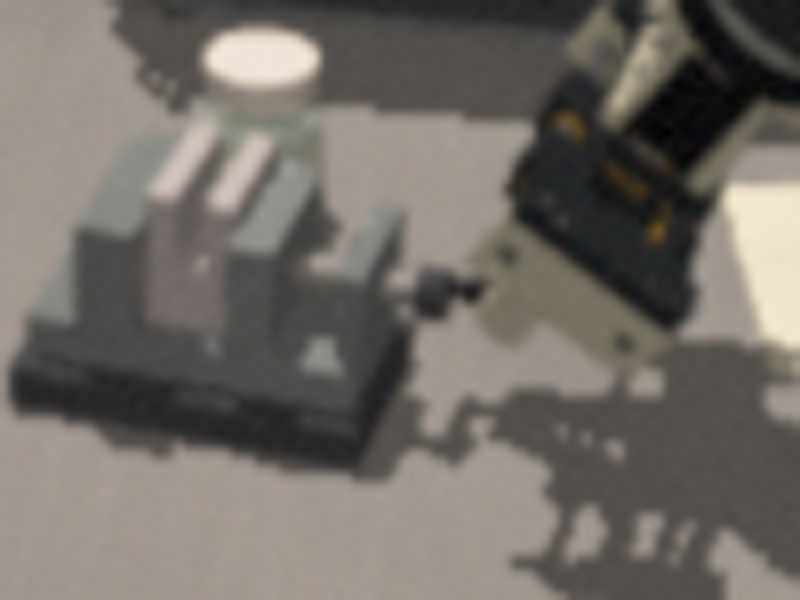

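The crop shows the pin low on the far side of the hub (crop 470,290) and the jaw up against the mount with no visible gap. I'll push on in small steps and watch the force.

move_arm --rows "0 0 0 0.0015 0.0013 0.0024 0; 0 0 0 0.0015 0.0016 0.0024 0; 0 0 0 0 0 0 0"

```text
t: 6.92
eef_pos: [0.4467, -0.2873, 0.0429]
ee_rot: [3.141, 0.558, 3.002]
force: [-5.2, 5.5, 10.8]
width: 0.0114
gripper_force: 25.0
```

move_arm --rows "0 0 0 0.0009 0.0011 0.0014 0; 0 0 0 0 0 0 0; 0 0 0 0 0 0 0"

```text
t: 7.3
eef_pos: [0.4469, -0.2866, 0.0418]
ee_rot: [-3.141, 0.559, 3.002]
force: [-9.1, 4.9, 16.3]
width: 0.0111
gripper_force: 25.0
```

move_arm --rows "0 0 0 0.0009 0.0011 0.0014 0; 0 0 0 0.0009 0.0012 0.0014 0; 0 0 0 0 0 0 0"

```text
t: 7.68
eef_pos: [0.4473, -0.2848, 0.0392]
ee_rot: [-3.14, 0.561, 3.003]
force: [-13.4, 5.9, 25.3]
width: 0.0114
gripper_force: 25.0
```

move_arm --rows "0 0 0 0 0 0 0.03; 0 0 0 0 0 0 0.03; 0 0 0 0 0 -0.02 0.03; 0 0 0 0 0 -0.04 0.03; 0 0 0 0 0 -0.04 0.03; 0 0 0 -0.05 0 -0.03 0.04; 0 0 0 -0.04 0.03 -0.03 0.04"

```text
t: 8.55
eef_pos: [0.4444, -0.2545, 0.2237]
ee_rot: [-3.14, 0.56, 2.999]
force: [1.0, -0.8, -0.4]
width: 0.0391
gripper_force: 0.0
```

```bash
python3 - <<'E'
from h import *
s=arm.get_state();print(s["eef_pos"],s["ee_rot"],s["force"],s["width"],s["q"].round(2))
for n in("side","top"):
    p,d=arm.grab_frame(n); cv2.imwrite(f"pics/{n}2.png",p); np.save(f"{n}2.npy",d); X=cloud(n,d)
    b,g,r=[p[...,i].astype(int) for i in range(3)];x,y,z=X[...,0],X[...,1],X[...,2]
    V=(x>.42)&(x<.68)&(y>-.34)&(y<-.19)
    for t,m in(("mount",V&(z>.097)&(z<.107)&(r>g+5)),("pin",V&(x<.475)&(z>.025)&(z<.1)&(g<60))):
        q=X[m]
        if len(q):print(n,t,m.sum(),rect(q[:,:2]),np.round(np.percentile(q,[2,50,98],axis=0),3).tolist())
    m=V&(abs(y+.275+.11*(x-.56))<.02)
    for a in np.arange(.496,.62,.006):
        k=m&(x>a)&(x<a+.006)
        if k.sum(): print(round(a,3),np.round(np.percentile(z[k],[10,50,90]),3), end='; ')
    print()
E
```

```text
[ 0.44440165 -0.25448726  0.2236774 ] [-3.1403546   0.56020422  2.99943574] [ 0.98810719 -0.7558102  -0.380069  ] 0.03911667969760743 [-0.13 -0.19 -0.77  0.02 -0.43 -1.6 ]
side mount 86 (array([ 568. , -281.1]), array([64.9, 37.5]), np.float32(82.3)) [[0.55, -0.311, 0.097], [0.568, -0.276, 0.102], [0.587, -0.25, 0.105]]
side pin 39 (array([ 459.2, -274.6]), array([47.5, 25.5]), np.float32(32.3)) [[0.434, -0.289, 0.045], [0.457, -0.282, 0.051], [0.474, -0.253, 0.073]]
0.496 [0.025 0.06  0.085]; 0.502 [0.082 0.085 0.086]; 0.514 [0.041 0.043 0.072]; 0.52 [0.04  0.043 0.07 ]; 0.526 [0.041 0.066 0.088]; 0.532 [0.046 0.076 0.094]; 0.538 [0.089 0.092 0.093]; 0.544 [0.09  0.092 0.095]; 0.55 [0.092 0.1   0.103]; 0.556 [0.082 0.102 0.104]; 0.562 [0.05  0.088 0.102]; 0.568 [0.071 0.073 0.102]; 0.574 [0.071 0.086 0.102]; 0.58 [0.06  0.101 0.104]; 0.586 [0.046 0.08  0.101]; 0.592 [0.09  0.092 0.093]; 0.598 [0.092 0.093 0.094]; 0.604 [0.089 0.092 0.093]; 0.61 [0.09  0.092 0.093]; 
top mount 261 (array([ 569.4, -284.5]), array([60.4, 37.2]), np.float32(82.5)) [[0.549, -0.313, 0.098], [0.566, -0.284, 0.101], [0.589, -0.255, 0.104]]
top pin 5 (array([ 474.2, -273.1]), array([37.2,  2.5]), np.float32(87.1)) [[0.472, -0.291, 0.054], [0.474, -0.258, 0.065], [0.475, -0.255, 0.071]]
0.496 [0.02  0.08  0.084]; 0.502 [0.081 0.083 0.085]; 0.508 [0.057 0.07  0.085]; 0.514 [0.039 0.044 0.071]; 0.52 [0.04  0.044 0.071]; 0.526 [0.04  0.061 0.081]; 0.532 [0.044 0.088 0.092]; 0.538 [0.089 0.091 0.094]; 0.544 [0.089 0.091 0.093]; 0.55 [0.09  0.098 0.103]; 0.556 [0.099 0.101 0.102]; 0.562 [0.1   0.101 0.102]; 0.568 [0.069 0.072 0.088]; 0.574 [0.071 0.089 0.102]; 0.58 [0.098 0.1   0.103]; 0.586 [0.091 0.1   0.102]; 0.592 [0.089 0.091 0.093]; 0.598 [0.089 0.091 0.093]; 0.604 [0.089 0.091 0.093]; 0.61 [0.088 0.091 0.093]; 0.616 [0.09  0.09  0.091];
```

The crank pin stays at a height of about 45 mm (q ≈ 4.47) and the jaw is against the mount. The mount's top centre is now (0.569, −0.284), yaw −7.6°. Next is the plate.

move_arm --rows "0 10.6 0 0 0 0 0.04; 0 10.6 0 0 0 0 0.04; 0 10.6 0 0 0 0 0.04; 0 0 -10.6 0 0 0 0.04; 0 0 -10.6 0 0 0 0.04; 0 0 -10.6 0 0 0 0.04; 0 0 -10.6 0 0 0 0.04; 0 0 -10.6 0 0 0 0.04"

```text
t: 9.65
eef_pos: [0.4432, -0.2534, 0.2204]
ee_rot: [-3.14, 0.001, -2.35]
force: [0.2, -0.2, -0.8]
width: 0.0399
gripper_force: 0.0
```

move_arm --rows "0 0 -10.6 0 0 0 0.04; 0 0 -10.6 0 0 0 0.04; 0 0 -10.6 0 0 0 0.04; 0 0 -10.6 0 0 0 0.04; 0 0 -10.6 0 0 0 0.04; 0 0 0 0 0 0 0.04"

```text
t: 10.4
eef_pos: [0.4432, -0.2534, 0.2205]
ee_rot: [-3.139, -0.001, -1.432]
force: [-0.6, 0.2, -0.0]
width: 0.0401
gripper_force: 0.0
```

move_arm --rows "0 0 0 -0.046 -0.018 0 0.04; 0 0 0 -0.046 -0.018 0 0.04; 0 0 0 -0.046 -0.018 0 0.04; 0 0 0 -0.046 -0.018 0 0.04; 0 0 0 -0.046 -0.018 0 0.04; 0 0 0 -0.046 -0.018 0 0.04; 0 0 0 -0.046 -0.018 0 0.04; 0 0 0 -0.046 -0.018 0 0.04"

```text
t: 11.4
eef_pos: [0.535, 0.1326, 0.221]
ee_rot: [-3.138, -0.001, -1.436]
force: [1.7, 0.3, 0.2]
width: 0.0401
gripper_force: 0.0
```

move_arm --rows "0 0 0 0 0 0.04 0.04; 0 0 0 0 0 0.04 0.04; 0 0 0 0 0 0 0.04"

```text
t: 11.78
eef_pos: [0.5332, 0.1299, 0.1383]
ee_rot: [3.139, -0.003, -1.435]
force: [0.5, -0.8, 1.3]
width: 0.0398
gripper_force: 0.0
```

```bash
python3 - <<'E'
from h import *
s=arm.get_state();print(s["eef_pos"],s["ee_rot"],s["q"].round(2))
o=[]
for n,(x,y,w,h) in(("top",(160,155,80,60)),("side",(200,205,80,60))):
    p,d=arm.grab_frame(n); o.append(cv2.resize(p[y:y+h,x:x+w],(400,300),interpolation=cv2.INTER_CUBIC))
    X=cloud(n,d);x,y,z=X[...,0],X[...,1],X[...,2];g=p[...,1]
    m=(x>.52)&(x<.56)&(y>.08)&(y<.185)&(z>.058)&(z<.08)&(g>110)
    if m.sum()>5:print(n,m.sum(),rect(X[m][:,:2]))
cv2.imwrite("pics/rack2.png",np.hstack(o))
E
```

```text
[0.53316189 0.12992157 0.13827193] [ 3.13876056 -0.00341583 -1.43522367] [ 0.6   0.24 -0.4   0.   -0.94 -0.46]
top 30 (array([540.9, 101.4]), array([ 8. , 16.7]), np.float32(96.8))
side 63 (array([534.5, 139.4]), array([ 7.6, 69.7]), np.float32(100.5))
```

View pics/rack2.png

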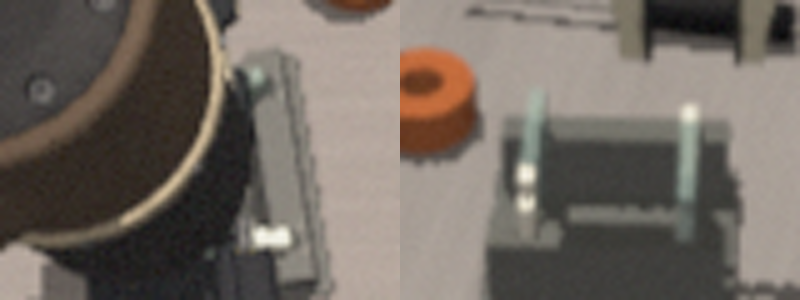

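Right crop: the front plate is undisturbed at crop (688,170), white notched end on the far (−y) side, and the two open fingers straddle it from above. I'll descend and grip.

move_arm --rows "0 0 -0.7 -0.0015 -0.003 0.03 0.04; 0 0 0 0 0 0.03 0.04; 0 0 0 0 0 0.033 0.04; 0 0 0 0 0 0 0.04; 0 0 0 0 0 0 0.02; 0 0 0 0 0 0 0; 0 0 0 0 0 0 0; 0 0 0 0 0 0 0" --squeeze 20

```text
t: 12.88
eef_pos: [0.5377, 0.1327, 0.0487]
ee_rot: [-3.139, -0.001, -1.42]
force: [-3.4, 0.3, 5.8]
width: 0.0077
gripper_force: 20.0
```

move_arm --rows "0 0 0 0 0 -0.01 0; 0 0 0 0 0 -0.02 0; 0 0 0 0 0 -0.04 0; 0 0 0 0 0 -0.05 0; 0 0 0 0 0 -0.05 0; 0 0 0 0 0 -0.05 0; 0 0 0 0 0 -0.04 0; 0 0 0 0 0 0 0"

```text
t: 13.88
eef_pos: [0.5387, 0.1333, 0.3127]
ee_rot: [-3.131, 0.001, -1.419]
force: [0.0, 0.1, -0.6]
width: 0.0078
gripper_force: 20.0
```

move_arm --rows "0 0 0 0.04 0 0 0; 0 0 0 0.04 0 0 0; 0 9 0 0 0 0 0; 0 9 0 0 0 0 0; 0 9 0 0 0 0 0; 0 0 0 0 0 0 0"

```text
t: 14.62
eef_pos: [0.5485, 0.0546, 0.3061]
ee_rot: [3.141, -0.476, -1.416]
force: [0.5, -0.2, -0.3]
width: 0.0079
gripper_force: 20.0
```

move_arm --rows "0 9 0 0 0 0 0; 0 9 0 0 0 0 0; 0 9 0 0 0 0 0; 0 9 0 0 0 0 0; 0 9 0 0 0 0 0; 0 9 0 0 0 0 0; 0 9 0 0 0 0 0; 0 0 0 0 0 0 0"

```text
t: 15.62
eef_pos: [0.5493, 0.053, 0.3058]
ee_rot: [0.648, -1.566, 1.073]
force: [-0.4, -0.6, -0.3]
width: 0.0077
gripper_force: 20.0
```

```bash
python3 - <<'E'
from h import *
from scipy.spatial.transform import Rotation as R
s=arm.get_state();print(s["eef_pos"],s["ee_rot"],s["q"].round(2));print(R.from_euler('xyz',s["ee_rot"]).as_matrix().round(3))
for n in("side","top"):
    p,d=arm.grab_frame(n); cv2.imwrite(f"pics/{n}3.png",p)
E
```

```text
[0.54925621 0.0530104  0.30576124] [ 0.64774066 -1.56635476  1.07254262] [ 0.9   0.61 -0.62  0.85 -1.81 -1.31]
[[ 0.002 -0.989  0.149]
 [ 0.004 -0.149 -0.989]
 [ 1.     0.003  0.004]]
```

View pics/side3.png

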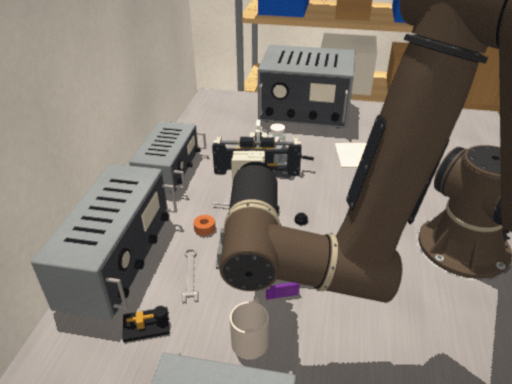

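The side view shows the plate held upright with its white frosted end on top at (258,130), the gripper level and pointing to −y. I'll turn it in line with the slot, then carry it over.

move_arm --rows "-8.1 0 0 0 0 0 0; -8.1 0 0 0 0 0 0; 0 0 0 0 -0.008 0.04 0; 0 0 0 0 -0.008 0.04 0; 0 0 0 0 -0.008 0.04 0; 0 0 0 0 -0.008 0.04 0; 0 0 0 0 0 0 0"

```text
t: 16.6
eef_pos: [0.5589, -0.1122, 0.3101]
ee_rot: [-2.34, -1.562, -2.508]
force: [0.4, 0.5, -0.0]
width: 0.008
gripper_force: 20.0
```

```bash
cat >> h.py <<'E'
def todo(t):
    from scipy.spatial.transform import Rotation as R
    s=arm.get_state();M=R.from_euler('xyz',s["ee_rot"]).as_matrix()
    print(s["eef_pos"],s["q"].round(2),s["force"].round(1),s["width"]);print(M.round(3));print("tool shift",(M.T@(np.array(t)-s["eef_pos"])).round(4))
E
python3 -c "
from h import *
todo([.5683,-.2893,.30])"
```

```text
[ 0.55890617 -0.11223298  0.31013545] [ 0.58  0.61 -0.6   0.89 -1.8  -1.3 ] [ 0.4  0.5 -0. ] 0.008035383568942164
[[-0.007 -0.991 -0.136]
 [-0.005  0.136 -0.991]
 [ 1.    -0.006 -0.006]]
tool shift [-0.0093 -0.0332  0.1742]
```

move_arm --rows "0 0 0 -0.002 -0.008 0.043 0; 0 0 0 -0.002 -0.008 0.043 0; 0 0 0 -0.002 -0.008 0.044 0; 0 0 0 -0.003 -0.009 0.044 0; 0 0 0 -0.03 0 0 0; 0 0 0 -0.03 0 0 0; 0 0 0 0 0 0 0"

```text
t: 17.48
eef_pos: [0.5708, -0.2857, 0.2397]
ee_rot: [-1.941, -1.566, -2.903]
force: [0.2, -0.4, 0.7]
width: 0.0082
gripper_force: 20.0
```

```bash
python3 - <<'E'
from h import *
todo([.5683,-.2893,.166])
o=[]
for n,(x,y) in(("side",(220,95)),("top",(315,145))):
    p,d=arm.grab_frame(n); o.append(cv2.resize(p[y:y+90,x:x+120],(400,300),interpolation=cv2.INTER_CUBIC))
cv2.imwrite("pics/over.png",np.hstack(o))
E
```

```text
[ 0.57082569 -0.28574153  0.23966185] [ 0.24  0.67 -0.75  1.2  -1.63 -1.43] [ 0.2 -0.4  0.7] 0.008154176756736492
[[-0.004 -0.991 -0.131]
 [-0.001  0.131 -0.991]
 [ 1.    -0.004 -0.002]]
tool shift [-0.0736  0.0023  0.004 ]
```

View pics/over.png

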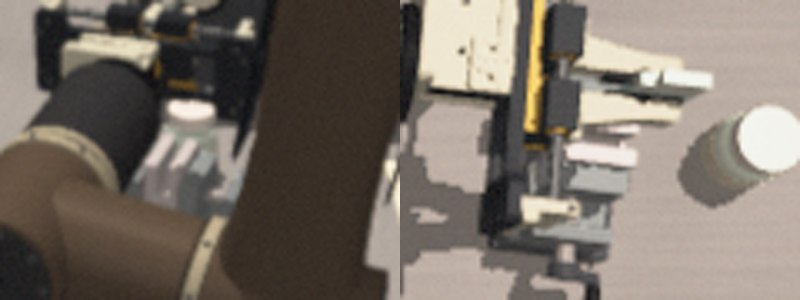

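The top view shows the plate (white end, crop (680,80)) between the fingers above the mount, and the side view is partly blocked by the arm. Lowering.

move_arm --rows "0 0 0 -0.025 0.001 0.002 0; 0 0 0 -0.025 0.001 0.002 0; 0 0 0 -0.024 0 0 0; 0 0 0 0 0 0 0; 0 0 0 0 0 0 0"

```text
t: 18.2
eef_pos: [0.5688, -0.2893, 0.167]
ee_rot: [-1.654, -1.565, 3.095]
force: [-0.1, 0.3, 0.8]
width: 0.0076
gripper_force: 20.0
```

```bash
python3 - <<'E'
from h import *
todo([.5683,-.2893,.166])
for n in("top","side"):
    p,d=arm.grab_frame(n);X=cloud(n,d);x,y,z=X[...,0],X[...,1],X[...,2];b,g,r=[p[...,i].astype(int) for i in range(3)]
    V=(x>.52)&(x<.62)&(y>-.35)&(y<-.22)
    m=V&(z>.19)&(z<.22)&(g>130)
    if m.sum()>5:print(n,"plate top",m.sum(),rect(X[m][:,:2]),np.percentile(z[m],[5,50,95]).round(3))
    m=V&(z>.097)&(z<.107)&(r>g+5)
    if m.sum()>5:print(n,"mount",m.sum(),rect(X[m][:,:2]))
    W=(x>.42)&(x<.475)&(y>-.32)&(y<-.2)&(z>.03)&(z<.1)&(g<60)
    if W.sum()>5:print(n,"pin",np.percentile(X[W],[5,50,95],axis=0).round(3).tolist())
E
```

```text
[ 0.56877102 -0.28925175  0.16703061] [ 0.24  0.78 -0.76  1.2  -1.58 -1.55] [-0.1  0.3  0.8] 0.007642597893760294
[[-0.005 -0.991 -0.13 ]
 [ 0.     0.13  -0.991]
 [ 1.    -0.005 -0.   ]]
tool shift [-0.001   0.0005  0.0001]
top plate top 81 (array([ 567.4, -265.1]), array([75.8, 67.2]), np.float32(82.1)) [0.196 0.207 0.21 ]
top mount 110 (array([ 569. , -284.5]), array([60.1, 36.1]), np.float32(81.9))
top pin [[0.435, -0.293, 0.049], [0.45, -0.288, 0.052], [0.467, -0.283, 0.055]]
side plate top 40 (array([ 567.3, -252.3]), array([82.3, 53.3]), np.float32(60.1)) [0.194 0.205 0.211]
```

```bash
python3 - <<'E'
from h import *
p,d=arm.grab_frame("top");X=cloud("top",d);x,y,z=X[...,0],X[...,1],X[...,2];g=p[...,1]
for lo in(.2,.204):
    m=(x>.54)&(x<.6)&(y>-.33)&(y<-.255)&(z>lo)&(z<.22)&(g>130);print("plate top",m.sum(),rect(X[m][:,:2]))
p,d=arm.grab_frame("side");X=cloud("side",d);x,y,z=X[...,0],X[...,1],X[...,2];g=p[...,1]
m=(x>.58)&(x<.65)&(y>.09)&(y<.2)&(z>.058)&(z<.085)&(g>110)
print("back plate",m.sum(),m.sum()>5 and rect(X[m][:,:2]))
s=arm.get_state();print(s["qd"].round(4),s["gripper_force"],s["width"])
E
```

```text
plate top 57 (array([ 568.3, -286.4]), array([32.3,  8.3]), np.float32(82.7))
plate top 53 (array([ 568. , -289.1]), array([26.9,  8.3]), np.float32(82.7))
back plate 87 (array([614.5, 145.9]), array([ 8.2, 84.3]), np.float32(98.7))
[-0.0003  0.0065 -0.0017  0.0011  0.0004 -0.0021] 19.999451637268066 0.008086173375807608
```

```bash
python3 -c "
from station import arm
print(arm.job_done())"
```

```text
the job is handed in; nothing more can be done
None
```

I handed the job in, but it returned no verdict. By my last measurements the vise is clamped (crank about 4.46 rad), and the front-slot plate is held upright with the frosted end up, about 26 mm above the mount's slot and within about 3 mm of its middle. The back plate is still in its slot.

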